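Swing the rainstick arm to its next locking hole

TASK

Two swivel stands sit on the shelf by the patio window; one arm carries the wooden rainstick, the other a white bead cluster. On the rainstick stand, pull the black spring plunger straight up, swing the arm to the next hole (the middle one of the three) and let the pin snap fully home there. Leave the bead stand as it is.

Things in the scene. Friction and masses are not known exactly. Their poses are not given: they have to be found in the camera images.
- rain_knob (a point): Centre of the round black plunger knob (26 mm across, 32 mm tall, centre 75 mm above the shelf when home) on the arm that carries the wooden rainstick (tube 150 x 40 mm lying across the arm's tail, top 90 mm up). x axis: level, outward along the arm from the vertical pivot, which is 90 mm behind the knob; z up. Below the knob: 18 mm collar up to 48 mm, arm 24 mm wide, top 34 mm up.
- rain_plunger (a joint): Pull of that plunger in m, straight up: 0 = pin fully home in a hole, stop at 0.030. A spring pulls it down, about 4 N at 0, 8 N at the stop. The pin locks the arm and is clear of the plate above 0.015; a pull of 0.022 frees it. Let go away from a hole it rests on the plate at about 0.014; let go within 8 mm of a hole's centre, the countersink guides it home.
- rain_arm (a joint): Angle of the rainstick arm about its pivot in rad, counter-clockwise from above: 0 = first hole (start), 0.7 = next, middle hole (wanted), 1.4 = last hole. Turns easily once the pin is clear. The stand is a grey painted plate 20 mm thick, fixed, with three countersunk holes 90 mm from the pivot, 0.7 rad apart.
- bead_knob (a point): Centre of the same kind of plunger knob on the other, otherwise equal stand, whose arm carries a cluster of white ceramic beads on an upright dowel (top 115 mm above the shelf). To be left alone.

How it is judged:
By the outcome, as a careful person would: the job done as asked, in the order asked, and still so for the second after the job is handed in, with the robot touching nothing.
It also fails if it takes over 32 s, if anything falls off the work surface, if the arm or the gripper's body presses on something with over 40 N, if the wrist force passes 120 N, or if a joint passes its speed limit or range.

ROBOT

A 6-joint arm with a two-finger parallel gripper is mounted at the origin on the work surface. World frame = base frame: x ahead of the robot, y to its left, z up, the work surface at z = 0. Lengths are in m, angles in degrees, forces in N, time in s.
With the tool pointing down it reaches from about 0.25 to 0.725 m from the base axis. Payload 9.7 kg.
Tool frame: the origin (TCP) lies where the fingers leave the gripper's body, on its centre line; the fingertips stand 73 mm ahead of it and the grasp point (between the pads) lies 54 mm ahead of it; z points along the fingers, y is the line along which they close (so a half turn about z gives the same grasp; the last joint's range is limited). The gripper opens to 85 mm and grips with 20 to 120 N. Pads are 22 mm wide; open, the fingers measure 114 mm over their backs; the gripper's body (76 mm by 85 mm) begins 54 mm behind the grasp point. The pads swing forward as they close: fully open they stand 13 mm farther back than shut.
Start: joints at [65.489, 4.979, 10.078, 95.1, 0, 90], TCP at [0.228, 0.5, 0.304] pointing down, gripper open.
Joint ranges: [-179.16, 179.16], [-48.56, 103.87], [-65.8, 70.77], [-126.05, 130.52], [-82.76, 87.17], [-180, 180]. Speed limits (degrees/s): [127.2, 127.2, 147.25, 180, 180, 180].

INTERFACE

Orientations are given as [roll, pitch, yaw] about the fixed x, y, z axes, in that order (R = Rz(yaw) Ry(pitch) Rx(roll)).
In Python, from workcell import sensors, imaging, bot gives the robot as it stands.
- The arm moves only by the tool apply_moves, never from a script. Its argument "rows" is a list of rows, each a list of 3 entries, a list of its own where there are three numbers: the shift along the tool's x, y, z in units of 10 cm (1.0 is 10 cm), then the turn, a rotation vector about the tool's x, y, z in units of 30 degrees (1.0 is 30 degrees), then the opening, from 0 (shut) to 1 (fully open). A call has 1 to 20 rows; each row is the pose to reach, as a shift and turn from the pose commanded when the call began, along the tool's axes at that moment; what a row does not reach only later rows make up. A row lasts 1/10 s, in which the tool goes at most 50 mm and 8.59 degrees, less where a joint would pass 70% of its speed; a pose out of reach is approached as far as the arm can. A call with a number of a shift or a turn outside -1 to 1 is refused whole. A call with a gripper value outside its range is refused whole. The fingers move at their own pace and stop on an object; "force" is the grip in N (left out, the last holds). Time passes only in rows, so rows that repeat a pose let the fingers close. It gives the time, the measured TCP pose, the force, the opening and the grip force at its end, in the units of the state.
- sensors.get_obs(): the state, without advancing time (a new reading comes with each control period).
- imaging.camera(name): name is "side" or "top" or "wrist"; returns (picture, depth): 480x640x3 uint8, red, green, blue; 480x640 float32, m along the optical axis (not along the pixel's ray), 0 where there is no reading.
- imaging.get_calibration(name): a dict with "intrinsics" (3x3 intrinsics, pixels), "world_from_camera" (4x4, takes a point from camera to world coordinates). Camera axes: x right, y down, z forward; pixel columns grow to the right and rows downward; lengths in m; the calibration is good to about 2 mm. A picture is of the moment at which its call begins: read the wrist's pose just before it. get_calibration takes no time and is no camera call; for the wrist camera it gives the pose at the moment of the call.
- bot.job_done(): hands the job in; it is judged then, once.
The state is a dict: "time": time; "q": joint angles; "qd": joint speeds; "joint_efforts": joint torques, N m; "ee_pos": TCP position; "tcp_rot": TCP orientation; "wrist_force": force on the tool from outside, world axes, zero at the start; "torque": the same for the moment, N m; "opening": finger opening in m; "grasp_force": force on a finger pad.
Only numpy, scipy, OpenCV 4.12 (cv2) and the standard library are available. Lean on these libraries where they do the work, as an engineer would, in place of code of your own. Each camera call takes 0.05 s, during which the arm holds its last target. There are 200 camera calls.

## Working session

There is one attempt and no reset: what is moved stays moved. The work goes in short steps, Python scripts to look and compute and a tool call to move; the robot and the scene stay as the last step left them, time stands still between calls to the robot, and variables do not carry over. Pictures are saved under pics/ and viewed, at most 10 in all, crops included, and the job is handed in when it is done.

Besides the shell and the picture viewer there is one more tool, called after ">>>" as name([rows], argument=value, ...), one row to a line, values as JSON. apply_moves: Moves the arm, as the interface text tells. Its arguments: {"type":"object","properties":{"rows":{"type":"array"},"force":{"type":"number"}},"required":["rows"]}

```bash
mkdir -p pics
python3 - <<'E'
from workcell import sensors, imaging, bot
import cv2,numpy as np
o=sensors.get_obs();print(o)
for n in ("top","side"):
    p,d=imaging.camera(n);cv2.imwrite(f"pics/{n}1.png",p[:,:,::-1]);np.save(f"{n}1.npy",d)
    print(imaging.get_calibration(n))
E
```

```text
{'time': 0.0, 'q': array([ 6.54873079e+01,  5.01068832e+00,  1.00342198e+01,  9.50982818e+01,
       -2.70443971e-03,  9.00003543e+01]), 'qd': array([ 0.00278217, -0.00368311, -0.02575759, -0.0127066 , -0.01908303,
        0.01351022]), 'joint_efforts': array([ 3.16099926e-03, -5.20388818e+01,  4.64798391e+01,  1.63261732e-02,
        1.14542813e-04, -2.61497371e-05]), 'ee_pos': array([0.22814855, 0.50030839, 0.30318485]), 'tcp_rot': array([-1.79925250e+02,  2.70489969e-03,  1.55486957e+02]), 'wrist_force': array([-0.11062001, -0.50046244, -0.22374325]), 'torque': array([-0.00192081,  0.00487835, -0.06802771]), 'grasp_force': 0.0, 'opening': 0.08541943192437876}
{'intrinsics': array([[465.65649181,   0.        , 320.53054378],
       [  0.        , 465.65649181, 244.41110871],
       [  0.        ,   0.        ,   1.        ]]), 'world_from_camera': array([[-0.01543987, -0.99860798,  0.05043531,  0.4908899 ],
       [-0.99979977,  0.01477683, -0.01349295,  0.03376228],
       [ 0.0127289 , -0.05063354, -0.99863618,  0.96901887],
       [ 0.        ,  0.        ,  0.        ,  1.        ]])}
{'intrinsics': array([[508.70316463,   0.        , 314.85893139],
       [  0.        , 508.70316463, 244.60774609],
       [  0.        ,   0.        ,   1.        ]]), 'world_from_camera': array([[ 9.98490140e-01, -2.62000336e-02,  4.82804146e-02,
         4.65828435e-01],
       [-5.49288644e-02, -4.84379358e-01,  8.73131982e-01,
        -8.64504480e-01],
       [ 5.09948948e-04, -8.74465663e-01, -4.85087151e-01,
         5.86577137e-01],
       [ 0.00000000e+00,  0.00000000e+00,  0.00000000e+00,
         1.00000000e+00]])}
```

View pics/top1.png

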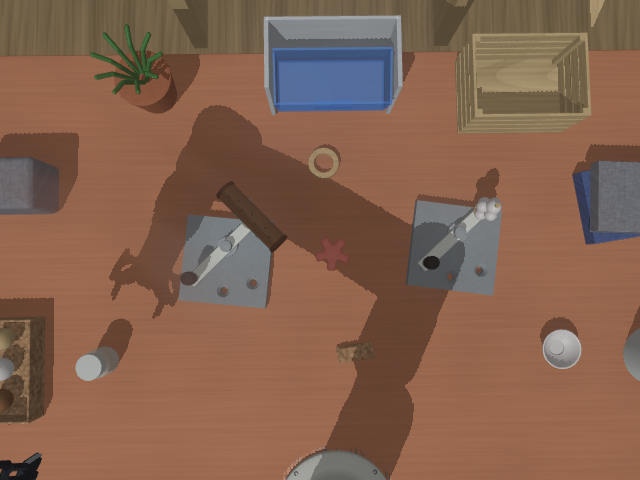

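View pics/side1.png

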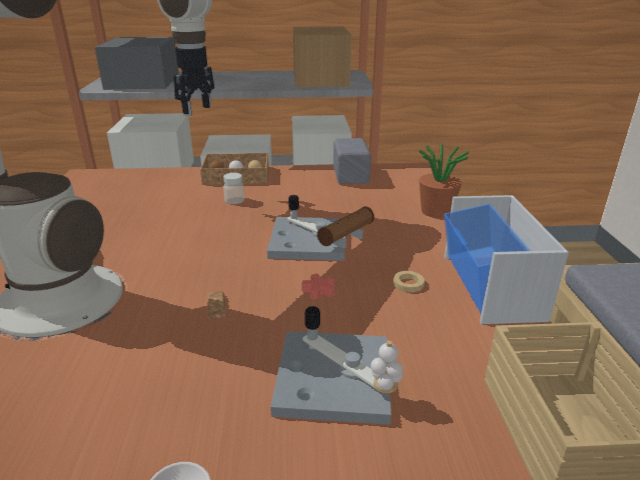

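The top view shows the rainstick stand at left: knob at (189,278), pivot (227,244), middle hole (223,291), last hole (252,284). The bead stand is at right, with its knob at (431,263).

```bash
cat > h.py <<'E'
from workcell import sensors, imaging, bot
import cv2,numpy as np
def ray(n,u,v,z,c=None):
    c=c or imaging.get_calibration(n);K=c["intrinsics"];T=c["world_from_camera"]
    r=T[:3,:3]@np.linalg.solve(K,[u,v,1.]);o=T[:3,3];return o+r*(z-o[2])/r[2]
def dep(n,u,v,d):
    c=imaging.get_calibration(n);T=c["world_from_camera"]
    return T[:3,:3]@(np.linalg.solve(c["intrinsics"],[u,v,1.])*d)+T[:3,3]
E
python3 - <<'E'
from h import *
d=np.load("top1.npy");p=cv2.imread("pics/top1.png")
print("knob",ray("top",189,278,.09),dep("top",189,278,np.median(d[276:281,187:192])))
print("pivot",ray("top",227,244,.04),dep("top",227,244,np.median(d[242:247,225:230])))
for u,v in((223,291),(252,284)):print("hole",ray("top",u,v,.02))
s=np.load("side1.npy");print("side",dep("side",293,203,np.median(s[200:206,291:296])))
# all pixels near knob with height >.08
T=imaging.get_calibration("top")
P=np.array([dep("top",u,v,d[v,u]) for u in range(175,205) for v in range(265,295)])
Q=P[P[:,2]>.08];print(len(Q),Q.mean(0),Q.min(0),Q.max(0))
E
```

```text
knob [0.47582825 0.26969071 0.09      ] [0.47585782 0.26922744 0.09172605]
pivot [0.54138741 0.20757832 0.04      ] [0.54091316 0.20594592 0.04872492]
hole [0.44728354 0.21990463 0.02      ]
hole [0.46048599 0.16117496 0.02      ]
side [0.47510022 0.2640328  0.0765338 ]
160 [0.47625219 0.26585619 0.11748894] [0.46441773 0.03376228 0.08043694] [0.4908899  0.28699512 0.96901887]
```

>>> apply_moves([
  [[-0.5,-0.18,0],[0,0,0],1],
  [[-1,-0.36,0],[0,0,0],1],
  [[-1,-0.36,0],[0,0,0],1],
])

```text
time: 0.4
ee_pos: [0.3066, 0.4234, 0.3038]
tcp_rot: [-180.0, 0.0, 155.3]
wrist_force: [-0.8, -0.1, -0.3]
opening: 0.0853
grasp_force: 0.0
```

>>> apply_moves([
  [[-0.5,-0.18,0],[0,0,0],1],
  [[-1,-0.36,0],[0,0,0],1],
  [[-1,-0.36,0],[0,0,0],1],
])

```text
time: 0.7
ee_pos: [0.3827, 0.3492, 0.3036]
tcp_rot: [-180.0, 0.0, 155.3]
wrist_force: [-0.5, 0.2, 0.2]
opening: 0.0857
grasp_force: 0.0
```

>>> apply_moves([
  [[-0.4,-0.18,0.3],[0,0,0],1],
  [[-0.8,-0.36,0.5],[0,0,0],1],
  [[-0.8,-0.36,0.5],[0,0,0],1],
  [[-0.8,-0.36,0.5],[0,0,0],1],
  [[-0.8,-0.36,0.5],[0,0,0],1],
])

```text
time: 1.2
ee_pos: [0.4377, 0.2869, 0.2544]
tcp_rot: [180.0, -0.0, 155.5]
wrist_force: [0.4, 0.4, 0.6]
opening: 0.0851
grasp_force: 0.0
```

Run:
```python
from h import *
o=sensors.get_obs();print(o["time"],o["ee_pos"],o["tcp_rot"],o["q"])
c=imaging.get_calibration("wrist");print(c)
p,d=imaging.camera("wrist");cv2.imwrite("pics/w1.png",p[:,:,::-1]);np.save("w1.npy",d)
```

```text
1.2 [0.43772904 0.28686242 0.25442007] [ 1.79962615e+02 -9.39254535e-05  1.55524337e+02] [ 3.32303884e+01  5.49326779e-01 -9.39069140e-03  8.94097304e+01
  2.00528694e-02  5.77060566e+01]
{'intrinsics': array([[362.92854333,   0.        , 327.43383968],
       [  0.        , 362.92854333, 236.09092756],
       [  0.        ,   0.        ,   1.        ]]), 'world_from_camera': array([[ 4.14413871e-01,  8.78141587e-01,  2.39015682e-01,
         3.77144989e-01],
       [ 9.10088512e-01, -3.99927148e-01, -1.08614809e-01,
         3.15637923e-01],
       [ 2.09678904e-04,  2.62536910e-01, -9.64921928e-01,
         3.23857604e-01],
       [ 0.00000000e+00,  0.00000000e+00,  0.00000000e+00,
         1.00000000e+00]])}
```

View pics/w1.png

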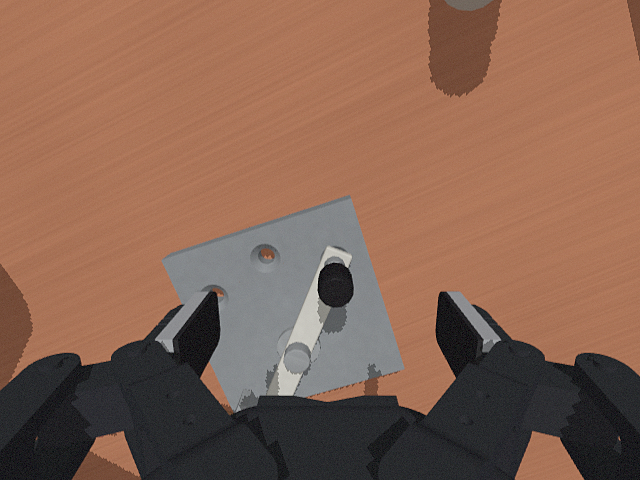

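The wrist view shows the knob at about (336,285), the middle hole at (265,256) and the pivot cap at (297,357).

Run:
```python
from h import *
d=np.load("w1.npy");p=cv2.imread("pics/w1.png")
c=imaging.get_calibration("wrist");K=c["intrinsics"];T=c["world_from_camera"]
v,u=np.mgrid[250:320,305:365];v=v.ravel();u=u.ravel()
z=d[v,u];P=(T[:3,:3]@(np.linalg.solve(K,np.array([u,v,np.ones_like(u)]))*z)).T+T[:3,3]
m=P[:,2]>.058;Q=P[m];print("knob all",Q.mean(0),Q.min(0),Q.max(0))
m=P[:,2]>.088;Q=P[m];print("top",len(Q),(Q.min(0)+Q.max(0))/2,Q.min(0),Q.max(0),u[m].mean(),v[m].mean())
print("hole",ray("wrist",265,256,.02),"pivot",ray("wrist",297,357,.048),dep("wrist",297,357,d[357,297]))
```

```text
knob all [0.46968851 0.27969391 0.0891212 ] [0.3770193  0.26542069 0.06047459] [0.48628625 0.3158171  0.32404106]
top 874 [0.43165278 0.29080026 0.20602127] [0.3770193  0.26578341 0.08800148] [0.48628625 0.3158171  0.32404106] 335.39816933638446 291.324942791762
hole [0.44626891 0.22407894 0.02      ] pivot [0.53352228 0.21586585 0.048     ] [0.53364684 0.2157863  0.04778029]
```

Run:
```python
from h import *
def cloud(n,d,u0,u1,v0,v1,lo,hi):
    c=imaging.get_calibration(n);K=c["intrinsics"];T=c["world_from_camera"]
    v,u=np.mgrid[v0:v1,u0:u1];v=v.ravel();u=u.ravel();z=d[v,u]
    P=(T[:3,:3]@(np.linalg.solve(K,np.array([u,v,np.ones_like(u)]))*z)).T+T[:3,3]
    m=(P[:,2]>lo)&(P[:,2]<hi)&(z>0);Q=P[m]
    print(n,m.sum(),"mid",((Q.min(0)+Q.max(0))/2).round(4),"mean",Q.mean(0).round(4),"span",np.ptp(Q,0).round(3),u[m].mean(),v[m].mean())
w=np.load("w1.npy");t=np.load("top1.npy")
cloud("wrist",w,305,365,250,320,.086,.1)
cloud("top",t,172,205,262,295,.086,.1)
cloud("wrist",w,275,320,335,380,.042,.055)
cloud("top",t,215,240,232,257,.042,.055)
p,q=cv2.imread("pics/w1.png")[230:410,200:400],cv2.imread("pics/top1.png")[200:320,160:300]
cv2.imwrite("pics/c1.png",np.hstack([cv2.resize(p,(400,360)),cv2.resize(q,(400,360))]))
```

```text
wrist 945 mid [0.4742 0.2778 0.0892] mean [0.4732 0.2783 0.0901] span [0.024 0.025 0.006] 335.3904761904762 290.5936507936508
top 141 mid [0.4758 0.2748 0.0907] mean [0.4758 0.2741 0.0907] span [0.023 0.024 0.009] 186.56028368794327 278.0425531914894
wrist 564 mid [0.537  0.2132 0.046 ] mean [0.536  0.2141 0.0472] span [0.024 0.023 0.008] 296.459219858156 359.4769503546099
top 115 mid [0.5381 0.2093 0.0482] mean [0.5381 0.2095 0.0478] span [0.022 0.022 0.011] 225.31304347826088 245.49565217391304
```

View pics/c1.png

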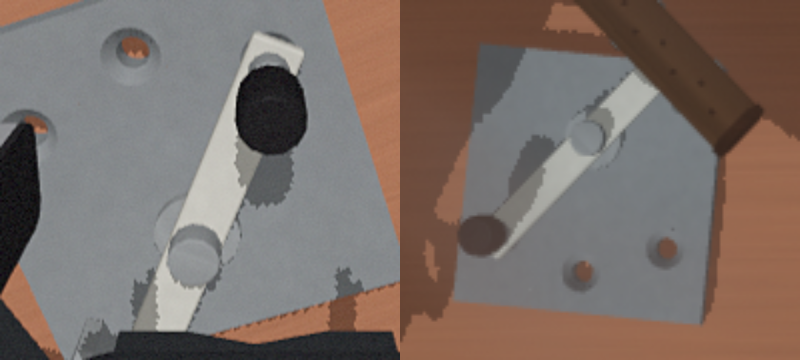

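>>> apply_moves([
  [[-0.2,0.03,0.1],[0,0,0],1],
  [[-0.385,0.056,0.3],[0,0,0],1],
  [[-0.385,0.056,0.6],[0,0,0],1],
  [[-0.385,0.056,0.9],[0,0,0],1],
  [[-0.385,0.056,0.9],[0,0,0],1],
  [[-0.385,0.056,0.9],[0,0,0],1],
])

```text
time: 1.85
ee_pos: [0.4751, 0.276, 0.1649]
tcp_rot: [180.0, 0.0, 155.6]
wrist_force: [-0.2, -0.8, 0.6]
opening: 0.0854
grasp_force: 0.0
```

>>> apply_moves([
  [[0,0,0.2],[0,0,0],1],
  [[0,0,0.335],[0,0,0],1],
  [[0,0,0.335],[0,0,0],1],
  [[0,0,0.335],[0,0,0],1],
])

```text
time: 2.25
ee_pos: [0.4756, 0.2754, 0.1314]
tcp_rot: [180.0, 0.0, 155.5]
wrist_force: [0.7, 0.4, 0.7]
opening: 0.0854
grasp_force: 0.0
```

Run:
```python
from h import *
o=sensors.get_obs();print(o["time"],o["ee_pos"],o["tcp_rot"])
p,d=imaging.camera("wrist");cv2.imwrite("pics/w2.png",p[:,:,::-1])
```

```text
2.25 [0.47561005 0.27539621 0.13136197] [1.79966954e+02 2.33594312e-02 1.55503308e+02]
```

View pics/w2.png

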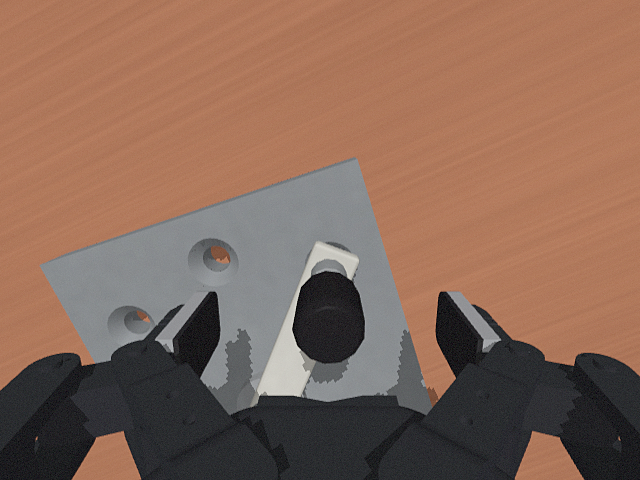

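The knob sits centred between the pads at about (329,317). Closing now.

>>> apply_moves([
  [[0,0,0],[0,0,0],0.2],
  [[0,0,0],[0,0,0],0.2],
  [[0,0,0],[0,0,0],0.2],
  [[0,0,0],[0,0,0],0.2],
  [[0,0,0],[0,0,0],0.2],
  [[0,0,0],[0,0,0],0.2],
  [[0,0,0],[0,0,0],0.2],
  [[0,0,0],[0,0,0],0.2],
], force=50)

```text
time: 3.1
ee_pos: [0.4756, 0.2753, 0.1308]
tcp_rot: [180.0, 0.0, 155.5]
wrist_force: [-0.2, 1.8, 5.9]
opening: 0.0244
grasp_force: 49.5
```

>>> apply_moves([
  [[0,0,-0.06],[0,0,0],0.2],
  [[0,0,-0.12],[0,0,0],0.2],
  [[0,0,-0.18],[0,0,0],0.2],
  [[0,0,-0.24],[0,0,0],0.2],
  [[0,0,-0.24],[0,0,0],0.2],
  [[0,0,-0.24],[0,0,0],0.2],
])

```text
time: 3.7
ee_pos: [0.4754, 0.2751, 0.1541]
tcp_rot: [-180.0, -0.0, 155.5]
wrist_force: [0.4, 3.1, -7.3]
opening: 0.0244
grasp_force: 49.4
```

Run:
```python
from h import *
o=sensors.get_obs();print(o["time"],o["ee_pos"],o["wrist_force"],o["opening"],o["grasp_force"])
p,d=imaging.camera("wrist");cv2.imwrite("pics/w3.png",p[150:480,100:540,::-1])
yaw=np.radians(o["tcp_rot"][2]);kn=o["ee_pos"][:2];
for piv in ([.537,.2125],):
    r=kn-piv;a0=np.arctan2(r[1],r[0]);R=np.hypot(*r);print(np.degrees(a0),R);piv=kn-.09*r/R
    for a in np.arange(.1,.75,.1):
        n=piv+.09*np.array([np.cos(a0+a),np.sin(a0+a)])-kn
        print(round(a,1),"x",round(10*(n@[np.cos(yaw),np.sin(yaw)]),3),"y",round(10*(n@[np.sin(yaw),-np.cos(yaw)]),3),"rz",round(-np.degrees(a)/30,3), n)
```

```text
3.7 [0.47535129 0.27509345 0.15413265] [ 0.38009     3.10383226 -7.31941137] 0.02435665401748192 49.42165184766054
134.56433324453747 0.08785501401818653
0.1 x 0.028 y -0.086 rz -0.191 [-0.00608598 -0.00662521]
0.2 x 0.047 y -0.173 rz -0.382 [-0.01148014 -0.0138249 ]
0.3 x 0.057 y -0.263 rz -0.573 [-0.01612858 -0.02152714]
0.4 x 0.059 y -0.353 rz -0.764 [-0.01998485 -0.02965498]
0.5 x 0.051 y -0.442 rz -0.955 [-0.02301043 -0.03812719]
0.6 x 0.035 y -0.531 rz -1.146 [-0.02517509 -0.04685913]
0.7 x 0.009 y -0.617 rz -1.337 [-0.02645719 -0.05576355]
```

View pics/w3.png

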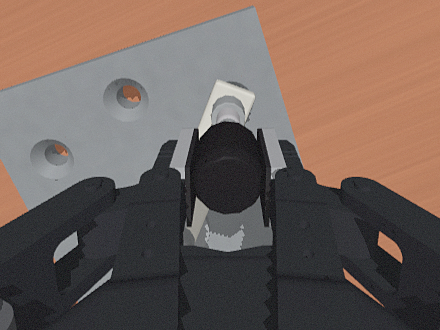

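Held, and the plunger stem is visible below the knob. The pull of 7.3 N matches the spring at about 23 mm. Swinging the first half.

>>> apply_moves([
  [[0.014,-0.043,0],[0,0,-0.095],0.2],
  [[0.028,-0.086,0],[0,0,-0.19],0.2],
  [[0.038,-0.13,0],[0,0,-0.285],0.2],
  [[0.047,-0.173,0],[0,0,-0.38],0.2],
  [[0.053,-0.218,0],[0,0,-0.475],0.2],
  [[0.057,-0.263,0],[0,0,-0.57],0.2],
  [[0.059,-0.308,0],[0,0,-0.667],0.2],
  [[0.059,-0.353,0],[0,0,-0.764],0.2],
  [[0.059,-0.353,0],[0,0,-0.764],0.2],
  [[0.059,-0.353,0],[0,0,-0.764],0.2],
])

```text
time: 4.75
ee_pos: [0.4554, 0.2455, 0.1542]
tcp_rot: [180.0, -0.0, 178.3]
wrist_force: [-0.3, 3.0, -8.0]
opening: 0.0242
grasp_force: 49.6
```

>>> apply_moves([
  [[0.014,-0.043,0],[0,0,-0.095],0.2],
  [[0.028,-0.086,0],[0,0,-0.19],0.2],
  [[0.038,-0.13,0],[0,0,-0.285],0.2],
  [[0.047,-0.173,0],[0,0,-0.38],0.2],
  [[0.053,-0.218,0],[0,0,-0.475],0.2],
  [[0.057,-0.263,0],[0,0,-0.573],0.2],
  [[0.057,-0.263,0],[0,0,-0.573],0.2],
  [[0.057,-0.263,0],[0,0,-0.573],0.2],
])

```text
time: 5.55
ee_pos: [0.449, 0.2196, 0.1543]
tcp_rot: [180.0, -0.0, -164.5]
wrist_force: [-1.3, 4.3, -7.2]
opening: 0.0244
grasp_force: 49.6
```

Run:
```python
from h import *
o=sensors.get_obs();print(o["time"],o["ee_pos"],o["wrist_force"],o["tcp_rot"])
p,d=imaging.camera("wrist");cv2.imwrite("pics/w4.png",p[150:480,100:540,::-1])
```

```text
5.55 [0.44901413 0.219557   0.15432095] [-1.34336383  4.3055747  -7.18974863] [ 1.79980353e+02 -1.05067815e-02 -1.64518331e+02]
```

View pics/w4.png

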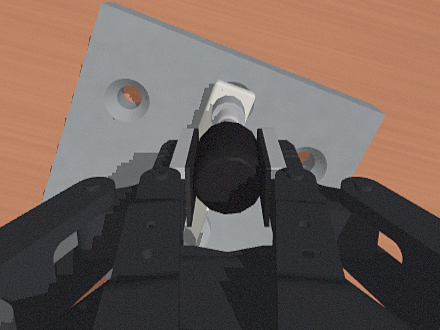

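The view relative to the arm matches the start: the last hole at (130,97) is where the middle hole was before. Easing down a little, then letting the spring snap the pin home.

>>> apply_moves([
  [[0,0,0.03],[0,0,0],0.2],
  [[0,0,0.07],[0,0,0],0.2],
  [[0,0,0.07],[0,0,0],0.2],
  [[0,0,0.07],[0,0,0],1],
  [[0,0,0.07],[0,0,0],1],
  [[0,0,0.07],[0,0,0],1],
  [[0,0,0.07],[0,0,0],1],
  [[0,0,0.07],[0,0,0],1],
  [[0,0,0.07],[0,0,0],1],
  [[0,0,0.07],[0,0,0],1],
])

```text
time: 6.6
ee_pos: [0.449, 0.2193, 0.1474]
tcp_rot: [-180.0, 0.0, -164.4]
wrist_force: [-0.7, -0.6, 0.3]
opening: 0.0852
grasp_force: 0.0
```

>>> apply_moves([
  [[0,0,-0.2],[0,0,0],1],
  [[0,0,-0.5],[0,0,0],1],
  [[0,0,-0.9],[0,0,0],1],
  [[0.3,0,-1],[0,0,0],1],
  [[0.6,0,-1],[0,0,0],1],
  [[0.6,0,-1],[0,0,0],1],
  [[0.6,0,-1],[0,0,0],1],
])

```text
time: 7.3
ee_pos: [0.3912, 0.2032, 0.2477]
tcp_rot: [180.0, 0.1, -164.4]
wrist_force: [0.5, -0.9, 0.4]
opening: 0.0854
grasp_force: 0.0
```

Run:
```python
from h import *
o=sensors.get_obs();print(o["time"],o["ee_pos"],o["wrist_force"],o["opening"])
p,d=imaging.camera("wrist");cv2.imwrite("pics/w5.png",p[:,:,::-1])
c=imaging.get_calibration("wrist");K=c["intrinsics"];T=c["world_from_camera"]
v,u=np.mgrid[0:480,0:640];v=v.ravel();u=u.ravel();z=d[v,u]
P=(T[:3,:3]@(np.linalg.solve(K,np.array([u,v,np.ones_like(u)]))*z)).T+T[:3,3]
m=(z>0)&(np.hypot(P[:,0]-.4475,P[:,1]-.22)<.025)&(P[:,2]>.06)&(P[:,2]<.13);Q=P[m]
print(m.sum(),(Q.min(0)+Q.max(0))/2,np.percentile(Q[:,2],[50,90,98]))
s=imaging.camera("side")[0];cv2.imwrite("pics/s5.png",cv2.resize(s[150:450,200:440,::-1],(480,600)))
```

```text
7.3 [0.39117325 0.20323418 0.24773635] [ 0.54573778 -0.88446327  0.43354417] 0.08540401018181384
1410 [0.44745573 0.22432584 0.07614271] [0.08914085 0.09063942 0.09113984]
```

View pics/w5.png

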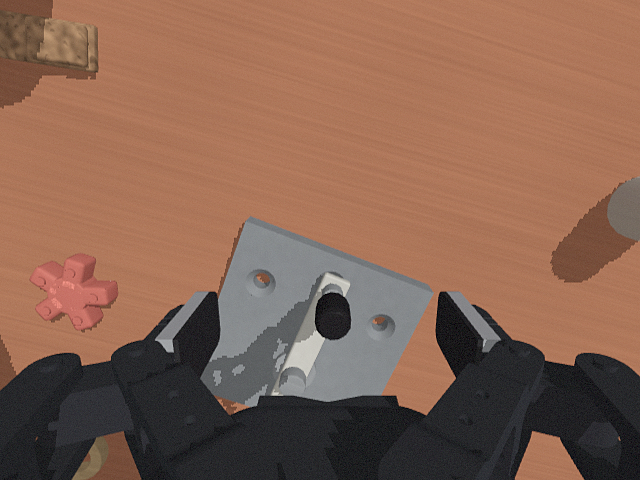

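View pics/s5.png

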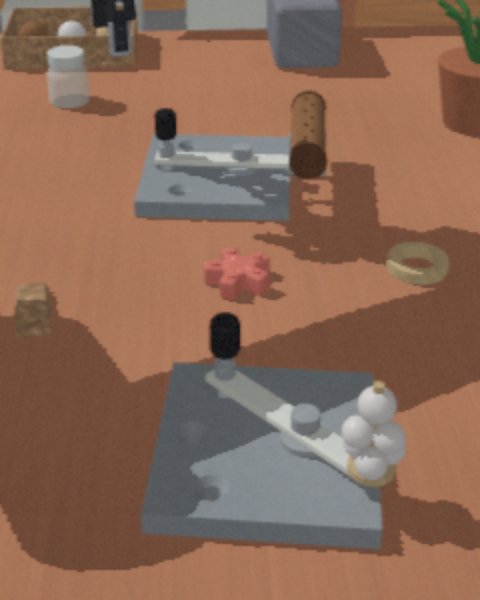

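The knob is at (332,316), between the two free holes at (262,283) and (379,324). Its top is 91 mm up, so the pin is fully home in the middle hole. The bead stand hasn't moved.

```bash
python3 -c "
from workcell import bot
print(bot.job_done())"
```

```text
the job is handed in; nothing more can be done
None
```

The rainstick arm is in the middle hole with the pin fully home (knob top measured 91 mm up, as when home), the bead stand was not touched, and the job was handed in at about 7.4 s.

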